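# Bring a scored front-panel blank to the breaking edge and hold it down for the snap

## Robot

A 7-joint arm with a two-finger parallel gripper is mounted at the origin on the work surface. World frame = base frame: x ahead of the robot, y to its left, z up, the work surface at z = 0. Lengths are in m, angles in rad, forces in N, time in s.
With the tool pointing down it reaches from about 0.35 to 0.9 m from the base axis. Payload 8.1 kg.
Tool frame: the origin (TCP) lies on the centre line of the jaws, within the pads' length; the fingertips stand 14 mm ahead of it and the grasp point (between the pads) lies 5 mm behind it (env.tip_reach is the z of the fingertips in the tool frame, in m); z points along the fingers, y is the line along which they close (so a half turn about z gives the same grasp; the last joint's range is limited). The gripper opens to 85 mm and grips with 20 to 120 N. Pads are 22 mm wide; open, the fingers measure 114 mm over their backs; the gripper's body (76 mm by 85 mm) begins 54 mm behind the grasp point. The pads swing forward as they close: fully open they stand 13 mm farther back than shut.
Start: joints at [-0.103, 0.434, 0.025, 1.573, -0.012, 1.134, -0.075], TCP at [0.625, -0, 0.245] pointing down, gripper open.
Joint ranges: [-2.62, 2.62], [-0.44, 2.09], [-1.27, 1.32], [0.08, 2.57], [-1.32, 4.46], [0.12, 2], [-2.74, 2.74]. Speed limits (rad/s): [2.22, 2.22, 3.01, 3.01, 3.14, 3.14, 3.14].

## Interface

Orientations are given as a 3x3 rotation matrix whose columns are the frame's x, y, z axes.
In Python, from station import env gives the robot as it stands.
- The arm moves only by the shell command python3 -m handwheel 'ROWS' [FORCE]. ROWS is JSON, a list of rows, each a list of 7 numbers: the closure, from 0 (fully open) to 1 (shut), then the shift along the tool's x, y, z in mm, then the turn, a rotation vector about the tool's x, y, z in degrees. In form: [[claw, tx, ty, tz, ax, ay, az], ...]. A call has 1 to 10 rows; each row shifts and turns the commanded pose from where the row before left it, along the tool's axes as they then stand; what a row does not reach is not made up. A row lasts 1/12 s, in which the tool goes at most 41.7 mm and 7.16 degrees, less where a joint would pass 70% of its speed; a pose out of reach is approached as far as the arm can. A call is refused whole if a number of a shift passes 41.7 or a number of a turn 7.16, either way. A call with a gripper value outside its range is refused whole. The fingers move at their own pace and stop on an object; FORCE is the grip in N (left out, the last holds). Time passes only in rows, so rows that do not move let the fingers close. It gives the time, the measured TCP pose, the force, the opening and the grip force at its end, in the units of the state.
- env.get_obs(): the state, without advancing time (a new reading comes with each control period).
- env.get_image(name): name is "scene" or "side" or "wrist"; returns a dict with "image" (384x512x3 uint8, blue, green, red), "vertical_fov" (degrees; the focal length in pixels is half the picture's height over the tangent of half this angle, whatever the lens; pixels are square), "cx", "cy" (the principal point, pixels), "k1" (the pictures are not rectified: a ray, as slopes to the right and down, at radius r is drawn at 1 + k1 r^2 times it, then the intrinsics apply), "cam_to_world" (4x4, takes a point from camera to world coordinates). Camera axes: x right, y up, looking along -z (the intrinsics and any distortion apply to the point x, -y, -z); pixel columns grow to the right and rows downward; lengths in m; the calibration is good to about 2 mm. A picture is of the moment at which its call begins. There is no depth.
- env.sign_off(): hands the job in; it is judged then, once.
Trained networks look in the newest picture that a camera, given by its name, has taken for a name from the list of things; names that differ only in an ending like _2 or _b are one class to them, and where a whole thing is asked for, a point or a joint stands for the part that bears it (a point fixed in the world has none). Each returns a list of dicts, best first, with "p" (0 to 1); they miss things now and then, are a little off and sometimes report something else, mostly with a low value. They report only what shows in the picture. A call takes as long as a camera call. They do not tell look-alikes from the thing itself.
- env.find_in(name, camera): "at" ([column, row] in pixels, amid what is visible of it).
- env.masks_of(name, camera): "region" (384x512 bool, what is visible of it) and "at" ([column, row] in pixels, amid what is visible of it).
- env.mark_of(name, camera): "at" ([column, row] in pixels: a listed point, or the origin of a listed thing).
The state is a dict: "time": time; "joint_pos": joint angles; "joint_velocities": joint speeds; "joint_torque": joint torques, N m; "position": TCP position; "ee_rot": TCP orientation; "ft_force": force on the tool from outside, world axes, zero at the start; "moment": the same for the moment, N m; "opening": opening from 0.0 (shut) to 1.0 (fully open); "grip_force": force on a finger pad.
Only numpy, scipy, OpenCV 4.12 (cv2) and the standard library are available. Lean on these libraries where they do the work, as an engineer would, in place of code of your own. Each camera call takes 0.05 s, during which the arm holds its last target. There are 200 camera calls.

## Task

Get the scored blue panel ready for snapping: pull the red-gripped stop slide all the way back to its end stop so that its tongue no longer bars the way, and leave it there; then slide the panel along the snapping bed, never lifting it off, out over the dark breaking edge until its white score line lies right on that edge and square to it, drilled part on the bed and plain offcut hanging out. More than half of it then hangs out and it would tip, so hold the drilled part and press it firmly down flat on the bed, and finish while still holding and pressing it like that: do not let go. Disturb nothing else on the bench.

Things in the scene. Friction and masses are not known exactly. Their poses are not given: they have to be found in the camera images.
- bed: snapping bed, fixed: flat aluminium top 60 mm above the table, from x -180 to 120, y -300 to 0 mm, with a 30 mm dark steel lip along its breaking edge. Origin at table height straight under that edge, at mid lane. +y points outward across the edge, which is the line y 0, z 60 along x. Stop slide's guide: x -171 to -49, y -25 to 0, up to 13 mm above the top; the knife lies at x 97
- stop_slide (a joint): travel in m of the stop slide: 0 = steel tongue (8 mm high, at bed y -18 to -6) bars the lane before the panel's outer end; 0.06 = end stop, tongue clear of the lane (tip at bed x -45 mm). Slides towards the bed's -x against 2.5 N of friction and stays where left; starts at 0 to 0.015
- stop_grip (a point): middle of the stop slide's red grip: upright block 16 mm along the bed's x (slide direction), 14 mm along its y, 34 mm high on the bar; point 31 mm above the bed's top, 12 mm below the grip's top. At bed x -75, y -12 mm at joint 0, at x -135 at the end stop. Axes as the bed's
- panel: blue acrylic panel 50 mm wide (its x), 220 long (y), 6 thick, 60 to 110 g, lying loose on the bed, a little askew. Origin: centre of underside. +y end: plain offcut, 130 mm, pointing outward; -y end: drilled part, 90 mm, with five dark holes. Bed free 30 mm either side: pinch it across, tips clear of the bed or they take the push
- score_line (a point): middle of the white score line across the panel's top face, 20 mm to the panel's -y from its centre, 6 mm above its underside, 90 mm from the drilled end; axes as the panel's
- offcut_tray: red open tray for offcuts, 160 x 150 x 34 mm high, on the table beyond the breaking edge, under the overhang; origin under its centre
- knife: yellow utility knife, 155 x 22 x 17 mm, lying on the bed along its side; origin under its centre, blade to its +y
- solder_reel: reel of solder, green flanges, diameter 54, 44 mm high; origin under its centre
- scissors: black-handled scissors lying flat, about 160 x 90 mm, 12 mm high; origin near the middle, blades to its +x
- screwdriver: red-handled screwdriver, 190 mm long, lying; origin under its middle
- parts_bin: small blue open bin of spacers, 100 x 130 x 55 mm high; origin under its centre
There are look-alikes about, which are no part of the job. Of the things shaped like the panel, the blue one is meant.

How it is judged:
On the way, in this order (a step that is already met when the one before it is completed fails the run):
1. the stop slide is pulled fully back to its end stop (value of joint stop_slide above 0.055 m), for 0.2 s.
2. the panel lies flat with its score line on the breaking edge (y of score_line in the frame of bed between -0.004 and 0.004 m and angle between the y axis of panel and the y axis of bed, either way round below 0.06 rad and angle between panel's own z axis and vertical below 0.03 rad), for 0.2 s.
At the end, for the whole second after the job is handed in: stop slide past 53 of 60 mm; panel flat (0.03 rad) on the bed in its lane, score line within 4 mm of the breaking edge and square within 0.06 rad; at rest, fingers on it (over 1.5 N), pressed on the bed with over 2 N, clear of the tray (all of step 2 and value of joint stop_slide above 0.053 m and x of score_line in the frame of bed between -0.04 and 0.05 m and z of panel in the frame of bed between 0.057 and 0.0635 m and linear speed of panel below 0.01 m/s and contact force between the fingers and panel above 1.5 N and contact force between panel and bed above 2 N and contact force between panel and offcut_tray below 0.05 N); the arm keeps its last pose, push and grip.
It fails at once if the panel is lifted off the bed (z of panel in the frame of bed above 0.08 m).
It fails at once if the panel tips over the edge (angle between panel's own z axis and vertical above 0.12 rad).
It fails at once if another thing on the bench is disturbed (distance of any of offcut_tray, knife, solder_reel, scissors, screwdriver, parts_bin from where it was at the start of the episode above 0.02 m).
It also fails if it takes over 54 s, if anything falls off the work surface, if the arm or the gripper's body presses on something with over 40 N, if the wrist force passes 120 N, or if a joint passes its speed limit or range.

## Working session

There is one attempt and no reset: what is moved stays moved. The work goes in short steps, Python scripts to look and compute and a shell command to move; the robot and the scene stay as the last step left them, time stands still between calls to the robot, and variables do not carry over. Pictures are saved under pics/ and viewed, at most 10 in all, crops included, and the job is handed in when it is done.

```bash
ls; mkdir -p pics
cat > h.py <<'E'
import numpy as np, cv2
from station import env
def ray(im,px):
    f=192/np.tan(np.radians(im["vertical_fov"])/2)
    d=np.array([(px[0]-im["cx"])/f,(px[1]-im["cy"])/f]); u=d.copy()
    for _ in range(30): u=d/(1+im["k1"]*(u@u))
    T=np.array(im["cam_to_world"]); v=T[:3,:3]@np.array([u[0],-u[1],-1]); return T[:3,3],v
def atz(im,px,z):
    o,v=ray(im,px); return o+v*(z-o[2])/v[2]
def proj(im,p):
    f=192/np.tan(np.radians(im["vertical_fov"])/2)
    T=np.array(im["cam_to_world"]); c=T[:3,:3].T@(np.asarray(p)-T[:3,3]); u=np.array([c[0],-c[1]])/-c[2]
    return u*(1+im["k1"]*(u@u))*f+[im["cx"],im["cy"]]
E
cat > a.py <<'E'
from h import *
o=env.get_obs(); print(o["time"],o["position"],o["ft_force"],env.tip_reach)
Z=dict(bed=0,stop_grip=.091,panel=.06,score_line=.066,offcut_tray=0,knife=.06)
ims={}
for c in("scene","side","wrist"):
    im=env.get_image(c); ims[c]=im; cv2.imwrite(f"pics/{c}0.png",im["image"])
    for n in Z:
        for r in env.mark_of(n,c)[:3]: print(c,n,round(r["p"],2),np.round(r["at"]),np.round(atz(im,r["at"],Z[n])[:2],4))
cv2.imwrite("pics/all0.png",cv2.resize(np.hstack([ims["scene"]["image"],ims["side"]["image"]]),(800,300)))
E
python3 a.py
```

```text
pics
0.0 [ 6.24510833e-01 -6.68777804e-05  2.44549762e-01] [-0.55138561  0.17704817  0.3673383 ] 0.014
scene bed 0.98 [262. 221.] [0.5979 0.0522]
scene stop_grip 0.44 [260. 177.] [0.4892 0.0292]
scene panel 0.97 [336. 174.] [0.3872 0.2781]
scene panel 0.65 [212. 207.] [ 0.6246 -0.1022]
scene score_line 0.98 [208. 203.] [ 0.614  -0.1204]
scene score_line 0.62 [191. 150.] [ 0.3451 -0.25  ]
scene score_line 0.6 [340. 174.] [0.3945 0.2923]
scene offcut_tray 0.78 [299. 224.] [0.5929 0.1715]
scene knife 0.8 [217. 224.] [ 0.695 -0.072]
side bed 0.79 [257. 210.] [0.5755 0.0546]
side bed 0.53 [153. 165.] [0.4516 0.5586]
side stop_grip 0.48 [245. 199.] [0.5012 0.033 ]
side panel 0.81 [302. 216.] [ 0.612  -0.1216]
side panel 0.79 [245. 303.] [ 0.23   -0.2888]
side panel 0.56 [156. 210.] [0.2613 0.2046]
side score_line 0.85 [247. 311.] [ 0.2125 -0.3169]
side score_line 0.75 [307. 214.] [ 0.6259 -0.1306]
side score_line 0.67 [161. 204.] [0.2882 0.2163]
side offcut_tray 0.94 [236. 195.] [0.5743 0.172 ]
side knife 0.64 [312. 204.] [ 0.6889 -0.0962]
side knife 0.53 [258. 211.] [ 0.5211 -0.0116]
wrist bed 0.86 [219. 125.] [0.5817 0.0512]
wrist stop_grip 0.7 [124. 153.] [0.4996 0.0333]
wrist stop_grip 0.22 [221. 126.] [0.5943 0.0583]
wrist panel 0.72 [240. 266.] [ 0.608  -0.1114]
wrist panel 0.67 [ 28. 325.] [ 0.3185 -0.2053]
wrist score_line 0.79 [ 30. 339.] [ 0.3203 -0.2227]
wrist score_line 0.65 [245. 282.] [ 0.6137 -0.13  ]
wrist offcut_tray 0.69 [209.  17.] [0.575  0.1694]
wrist knife 0.83 [313. 249.] [ 0.6948 -0.0876]
```

View pics/wrist0.png

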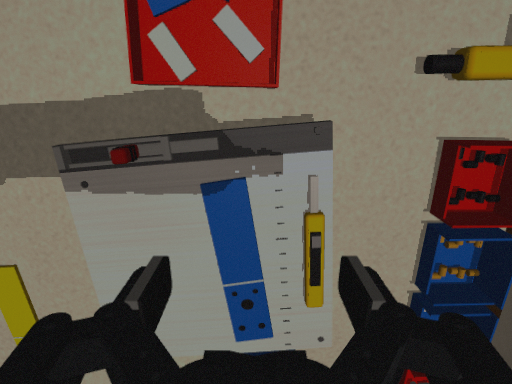

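View pics/all0.png

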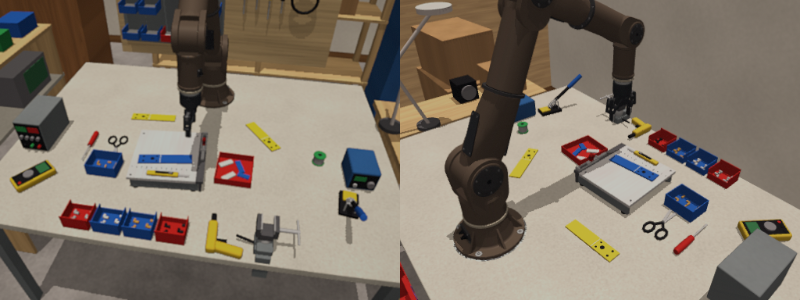

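The wrist view shows the bed. The blue panel is at (238,260) with its score line at (243,283), the red grip is at (123,155) and the knife at (314,245). The panel-like candidates are blue on the bed (240,266), yellow at lower left (15,310), and a second yellow one at scene (336,174). Only the blue one on the bed fits the description. I'll fit its pose next and confirm it in a crop.

```bash
cat > b.py <<'E'
from h import *
import sys
im=env.get_image("wrist"); I=im["image"]
ms=env.masks_of("panel","wrist")
hsv=cv2.cvtColor(I,cv2.COLOR_BGR2HSV)
for m in ms:
    R=np.array(m["region"]); ys,xs=np.nonzero(R)
    P=np.array([atz(im,(x,y),.066)[:2] for x,y in zip(xs,ys)])
    c=cv2.minAreaRect((P*1000).astype(np.float32)); hb=np.median(hsv[R],0)
    print("panel",m["p"],m["at"],hb,c); 
for c,p in dict(FL=(56,147),FR=(332,122),BR=(331,347),tickR=(332,150)).items(): print(c,atz(im,p,.06)[:2])
s=im["image"][100:360,40:350]; cv2.imwrite("pics/crop1.png",cv2.resize(s,None,fx=2.3,fy=2.3,interpolation=cv2.INTER_CUBIC))
E
python3 b.py
```

```text
panel 0.95 [236.5, 252.2] [108. 213. 113.] ((607.2135009765625, -110.06892395019531), (50.59168243408203, 221.29550170898438), 9.016633987426758)
panel 0.74 [16.1, 304.2] [ 28. 236. 136.] ((315.81402587890625, -168.88427734375), (47.05580520629883, 120.5005874633789), 4.947281360626221)
panel 0.72 [197.6, 216.1] [ 33.  18. 137.] ((569.6298828125, -96.85548400878906), (295.3088073730469, 295.1833801269531), 4.80996036529541)
FL [0.41212068 0.03461209]
FR [0.70525932 0.05935308]
BR [ 0.72954778 -0.23879071]
tickR [0.70756802 0.03034535]
```

View pics/crop1.png

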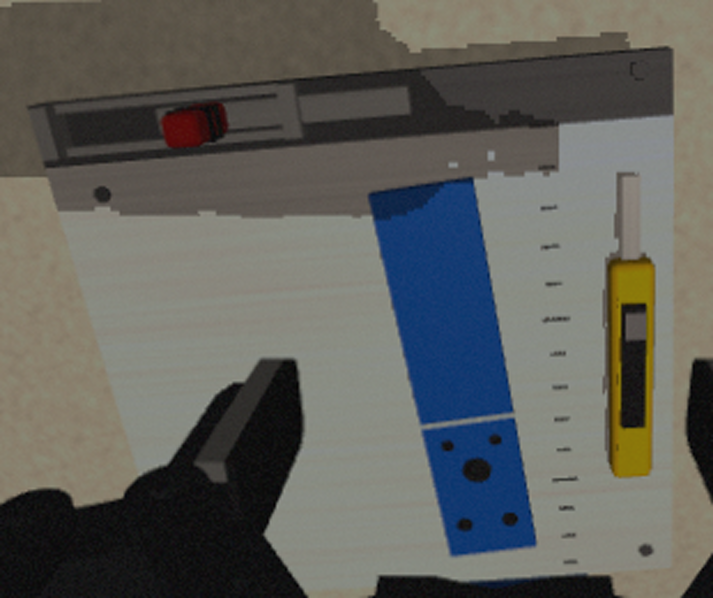

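The crop confirms it: the blue panel carries the white score line and five dark holes, with its drilled end towards the robot's right. The red grip is well clear of it. Next I'll work out the bed frame and the shifts to the grip.

```bash
cat > c.py <<'E'
from h import *
im=env.get_image("wrist")
for m in env.masks_of("bed","wrist")[:1]:
    ys,xs=np.nonzero(np.array(m["region"])); P=np.array([atz(im,(x,y),.06)[:2] for x,y in zip(xs,ys)])*1000
    print("bed",m["p"],cv2.minAreaRect(P.astype(np.float32)))
for m in env.masks_of("stop_grip","wrist")[:2]: print("slide",m["p"],m["at"],np.array(m["region"]).sum())
R=env.get_image("wrist")["image"]; h=cv2.cvtColor(R,cv2.COLOR_BGR2HSV)
r=((h[...,0]<6)|(h[...,0]>174))&(h[...,1]>150)&(h[...,2]>50); r[:140]=0; r[175:]=0; r[:,:100]=0;r[:,160:]=0
ys,xs=np.nonzero(r); print("red",xs.min(),xs.max(),ys.min(),ys.max())
for z in(.091,.103): print(z,atz(im,(xs.mean(),ys.mean()),z), [np.round(atz(im,(x,155),z)[:2],4) for x in(xs.min(),xs.max())])
o=env.get_obs(); print(o["ee_rot"],im["cam_to_world"])
E
python3 c.py
```

```text
bed 0.89 ((568.495361328125, -101.01022338867188), (300.9056396484375, 303.2914123535156), 4.702306747436523)
slide 0.92 [159.0, 147.7] 1423
red 110 137 145 163
0.091 [0.49530394 0.03081241 0.091     ] [array([0.4853, 0.0312]), array([0.5117, 0.031 ])]
0.103 [0.50082917 0.03302318 0.103     ] [array([0.4912, 0.0334]), array([0.5166, 0.0332])]
[[ 1.00060084e-04  9.99999993e-01  6.43497983e-05]
 [ 9.99999995e-01 -1.00060349e-04  4.10925190e-06]
 [ 4.11569073e-06  6.43493868e-05 -9.99999998e-01]] [[ 9.99999429e-01  1.06162930e-03 -1.21723269e-04  6.25212434e-01]
 [-9.65953135e-04  9.46782450e-01  3.21872739e-01  8.27917972e-02]
 [ 4.56954984e-04 -3.21872438e-01  9.46782935e-01  3.73142488e-01]
 [ 0.00000000e+00  0.00000000e+00  0.00000000e+00  1.00000000e+00]]
```

```bash
python3 -m handwheel '[[0,8.4,-31.6,0,0,0,0],[0,8.4,-31.6,0,0,0,0],[0,8.4,-31.6,0,0,0,0],[0,8.4,-31.6,20,0,0,-4.7],[0,0,0,35,0,0,0],[0,0,0,35,0,0,0],[0,0,0,34,0,0,0],[0,0,0,25,0,0,0],[0,0,0,0,0,0,0]]' 25 && python3 -m handwheel '[[1,0,0,0,0,0,0],[1,0,0,0,0,0,0],[1,0,0,0,0,0,0],[1,0,0,0,0,0,0],[1,0,0,0,0,0,0],[1,0,0,0,0,0,0],[1,0,0,0,0,0,0],[1,0,0,0,0,0,0],[1,0,0,0,0,0,0]]' 25
```

```text
time: 2.1
position: [0.4956, 0.0332, 0.0924]
ee_rot: [[-0.082, 0.997, -0.007], [0.997, 0.082, -0.001], [-0.001, -0.007, -1.0]]
ft_force: [-0.7, -0.2, 0.4]
opening: 0.998
grip_force: 0.0
time: 2.85
position: [0.499, 0.0336, 0.0973]
ee_rot: [[-0.082, 0.997, 0.001], [0.997, 0.082, 0.0], [0.0, 0.001, -1.0]]
ft_force: [-1.7, 0.4, 7.7]
opening: 0.182
grip_force: 28.6
```

```bash
python3 -m handwheel '[[1,0,0,-2,0,0,0],[1,0,-7,0,0,0,0],[1,0,-8,0,0,0,0],[1,0,-8,0,0,0,0],[1,0,-8,0,0,0,0],[1,0,-7,0,0,0,0],[1,0,-4,0,0,0,0],[1,0,0,0,0,0,0],[1,0,0,0,0,0,0]]'; python3 -m handwheel '[[1,0,-3,0,0,0,0],[1,0,-3,0,0,0,0],[1,0,0,0,0,0,0],[1,0,0,0,0,0,0]]'
```

```text
time: 3.6
position: [0.4541, 0.0298, 0.0976]
ee_rot: [[-0.082, 0.997, -0.004], [0.997, 0.082, -0.001], [-0.0, -0.004, -1.0]]
ft_force: [-3.0, 0.4, -24.1]
opening: 0.179
grip_force: 26.2
time: 3.93
position: [0.4519, 0.0297, 0.0983]
ee_rot: [[-0.082, 0.997, 0.002], [0.997, 0.082, 0.0], [0.0, 0.002, -1.0]]
ft_force: [6.0, 0.8, -29.5]
opening: 0.181
grip_force: 25.5
```

```bash
python3 -m handwheel '[[1,0,0,1.6,0,0,0],[1,0,-2,0,0,0,0],[1,0,-2,0,0,0,0],[1,0,0,0,0,0,0],[1,0,0,0,0,0,0]]'
python3 - <<'E'
from h import *
env.get_image("wrist")
im=env.get_image("wrist"); cv2.imwrite("pics/w2.png",im["image"])
E
```

```text
time: 4.35
position: [0.4517, 0.0297, 0.0982]
ee_rot: [[-0.082, 0.997, 0.01], [0.997, 0.082, 0.001], [0.0, 0.01, -1.0]]
ft_force: [13.9, -1.0, -18.1]
opening: 0.18
grip_force: 26.8
```

View pics/w2.png

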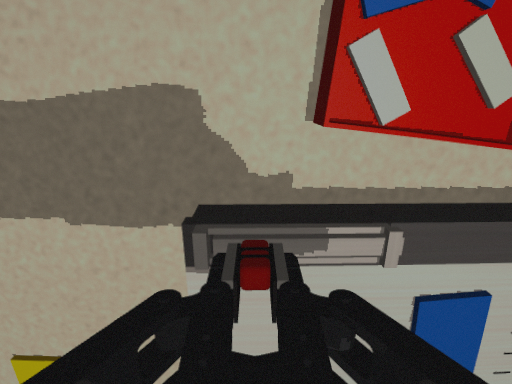

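```bash
python3 -m handwheel '[[1,0,3,0,0,0,0],[0,0,0,0,0,0,0],[0,0,0,0,0,0,0],[0,0,0,0,0,0,0],[0,0,0,0,0,0,0],[0,0,0,0,0,0,0],[0,0,0,0,0,0,0]]' && python3 -m handwheel '[[0,0,0,-35,0,0,0],[0,0,0,-35,0,0,0],[0,0,0,-35,0,0,0],[0,0,0,-35,0,0,0],[0,-25.6,37.5,0,0,0,0],[0,-25.6,37.5,0,0,0,0],[0,-25.6,37.5,0,0,0,0],[0,-25.6,37.5,0,0,0,-4.3],[0,0,0,0,0,0,0],[0,0,0,0,0,0,0]]'
cat > d.py <<'E'
from h import *
import sys
bo=np.array([586.1,50.9]); a=np.radians(4.7); ex=np.array([np.cos(a),np.sin(a)]); ey=np.array([-ex[1],ex[0]])
im=env.get_image("wrist"); cv2.imwrite("pics/"+sys.argv[1],im["image"])
for m in env.masks_of("panel","wrist")[:2]:
    ys,xs=np.nonzero(np.array(m["region"])); P=np.array([atz(im,(x,y),.065)[:2] for x,y in zip(xs,ys)])*1000
    r=cv2.minAreaRect(P.astype(np.float32)); d=np.array(r[0])-bo; print("panel",round(m["p"],2),np.round(m["at"]),r,"bedxy",d@ex,d@ey)
for m in env.masks_of("bed","wrist")[:1]:
    ys,xs=np.nonzero(np.array(m["region"])); P=np.array([atz(im,(x,y),.06)[:2] for x,y in zip(xs,ys)])*1000
    print("bed",m["p"],cv2.minAreaRect(P.astype(np.float32)))
for n,z in(("score_line",.066),("stop_grip",.091)):
    for m in env.mark_of(n,"wrist")[:2]:
        p=atz(im,m["at"],z)[:2]*1000; d=p-bo; print(n,round(m["p"],2),np.round(m["at"],1),p,"bedxy",d@ex,d@ey)
# white score line pixels
h=cv2.cvtColor(im["image"],cv2.COLOR_BGR2HSV)
o=env.get_obs(); p=o["position"]*1000; print("tcp",p,"bedxy",(p[:2]-bo)@ex,(p[:2]-bo)@ey,"yaw",np.degrees(np.arctan2(o["ee_rot"][1][1],o["ee_rot"][0][1])),o["time"])
E
python3 d.py w3.png
```

```text
time: 5.03
position: [0.4498, 0.0296, 0.0968]
ee_rot: [[-0.082, 0.997, 0.0], [0.997, 0.082, 0.0], [0.0, 0.0, -1.0]]
ft_force: [0.1, -0.6, -0.3]
opening: 0.99
grip_force: 0.0
time: 5.87
position: [0.5957, -0.0546, 0.2356]
ee_rot: [[-0.154, 0.988, -0.001], [0.988, 0.154, -0.001], [-0.0, -0.001, -1.0]]
ft_force: [-0.4, 0.6, -0.2]
opening: 1.003
grip_force: 0.0
panel 0.78 [256. 217.] ((606.8525390625, -110.73558044433594), (51.51951217651367, 219.71351623535156), 8.90575885772705) bedxy 7.4385778979293065 -162.79249461192742
panel 0.64 [ 11. 290.] ((329.55963134765625, -214.21701049804688), (191.2572784423828, 40.7476921081543), 82.0697250366211) bedxy -277.4010150796725 -243.20498933300942
bed 0.75 ((569.0118408203125, -101.90878295898438), (303.1490173339844, 303.9302673339844), 4.721400737762451)
score_line 0.95 [  3.  279.3] [ 313.00349142 -222.11688641] bedxy -294.5487871645712 -249.72171560516563
score_line 0.8 [257.6 250.7] [ 611.45802216 -134.22340237] bedxy 10.104017441647288 -186.57870249144156
stop_grip 0.64 [108.  72.] [454.86701881  29.80538085] bedxy -132.52015706994143 -10.270651346381925
tcp [593.85610034 -51.87280272 237.02260966] bedxy -0.6910306028380147 -103.06274082983737 yaw 9.055794182636117 6.1167
```

View pics/w3.png

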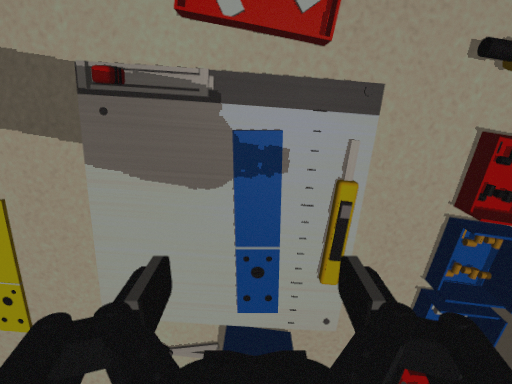

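The view shows the slide at its end stop (grip at 108,73), and the panel centred at (258,217) with its score line at row 248. I'll move over the drilled part with the jaws partly closed so they clear the knife.

```bash
python3 -m handwheel '[[0.25,-32.5,0.9,0,0,0,0],[0.25,-32.5,0.9,0,0,0,0],[0.25,-32.5,0.9,0,0,0,0],[0.25,-32.5,0.9,0,0,0,0],[0.25,0,0,35,0,0,0],[0.25,0,0,35,0,0,0],[0.25,0,0,35,0,0,0],[0.25,0,0,35,0,0,0],[0.25,0,0,0,0,0,0],[0.25,0,0,0,0,0,0]]' 30 && python3 -m handwheel '[[0.25,0,0,5,0,0,0],[0.25,0,0,5,0,0,0],[0.25,0,0,2,0,0,0],[0.25,0,0,0,0,0,0]]' && python3 -m handwheel '[[0.25,0,0,2,0,0,0],[0.25,0,0,0,0,0,0]]'; python3 d.py w4.png
```

```text
time: 6.95
position: [0.6172, -0.1797, 0.0961]
ee_rot: [[-0.157, 0.988, -0.003], [0.988, 0.157, 0.001], [0.001, -0.003, -1.0]]
ft_force: [0.2, 0.3, 0.0]
opening: 0.755
grip_force: 0.0
time: 7.28
position: [0.619, -0.1807, 0.0856]
ee_rot: [[-0.156, 0.988, 0.001], [0.988, 0.156, -0.0], [-0.001, 0.001, -1.0]]
ft_force: [0.9, -0.6, 0.6]
opening: 0.747
grip_force: 0.0
time: 7.45
position: [0.6187, -0.1807, 0.083]
ee_rot: [[-0.156, 0.988, 0.001], [0.988, 0.156, -0.0], [-0.0, 0.001, -1.0]]
ft_force: [0.2, 0.9, -0.4]
opening: 0.751
grip_force: 0.0
panel 0.67 [254. 145.] ((611.9827880859375, -139.2716064453125), (50.6215934753418, 162.63685607910156), 8.950644493103027) bedxy 10.213376465625753 -191.65292994959347
bed 0.92 ((588.4515991210938, -148.68820190429688), (268.3769226074219, 201.6737060546875), 4.637173175811768)
score_line 0.83 [256.2 164.9] [ 611.72820409 -130.1050489 ] bedxy 10.710742592534983 -182.4963357617212
tcp [ 618.61568572 -180.7005733    82.83897012] bedxy 13.42934247427522 -233.48607694978764 yaw 8.991128695723122 7.7
```

View pics/w4.png

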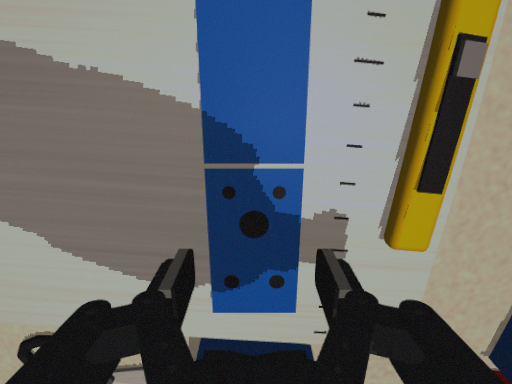

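The jaws (180,280 and 335,280) straddle the drilled part, clear of the knife. I'll step down to find the bed contact.

```bash
for i in 1 2 3 4 5; do python3 -m handwheel '[[0.25,0,0,2,0,0,0],[0.25,0,0,0,0,0,0]]' | egrep 'pos|force:' | grep -v grip; done
```

```text
position: [0.6184, -0.1806, 0.0804]
ft_force: [0.4, 0.5, -0.6]
position: [0.6183, -0.1806, 0.0783]
ft_force: [-1.1, 0.4, -0.1]
position: [0.6184, -0.1806, 0.0763]
ft_force: [0.0, 1.4, -0.2]
position: [0.6184, -0.1806, 0.0743]
ft_force: [-0.1, 0.2, -0.1]
position: [0.6184, -0.1806, 0.0724]
ft_force: [0.7, 0.2, -0.4]
```

```bash
for i in 1 2 3; do python3 -m handwheel '[[0.25,0,0,1.2,0,0,0],[0.25,0,0,0,0,0,0]]' | egrep 'pos|force:' | grep -v grip; done
```

```text
position: [0.6184, -0.1806, 0.0713]
ft_force: [-0.5, 0.1, -0.2]
position: [0.6185, -0.1806, 0.0701]
ft_force: [-0.3, 0.2, 0.8]
position: [0.6185, -0.1806, 0.0689]
ft_force: [-0.4, 0.4, 1.1]
```

```bash
for i in 1 2 3; do python3 -m handwheel '[[0.25,0,0,1,0,0,0],[0.25,0,0,0,0,0,0]]' | egrep 'pos|force:' | grep -v grip; done
```

```text
position: [0.6186, -0.1807, 0.0682]
ft_force: [-0.1, 0.2, -0.2]
position: [0.6187, -0.1807, 0.0681]
ft_force: [-3.9, 1.6, 9.5]
position: [0.6186, -0.1807, 0.068]
ft_force: [-6.3, 2.4, 19.0]
```

```bash
python3 -m handwheel '[[0.25,0,0,-5.5,0,0,0],[0.25,0,0,0,0,0,0],[0.6,0,0,0,0,0,0],[0.6,0,0,0,0,0,0],[0.6,0,0,0,0,0,0],[0.6,0,0,0,0,0,0],[0.6,0,0,0,0,0,0]]' 40; python3 d.py w5.png
```

```text
time: 10.12
position: [0.6187, -0.1807, 0.0719]
ee_rot: [[-0.156, 0.988, 0.0], [0.988, 0.156, -0.0], [-0.0, 0.0, -1.0]]
ft_force: [-1.4, 0.2, 7.1]
opening: 0.566
grip_force: 40.7
panel 0.65 [255. 148.] ((612.3414916992188, -140.90310668945312), (51.10066223144531, 159.97755432128906), 9.127806663513184) bedxy 10.437191200574134 -193.3083357286192
bed 0.76 ((592.967529296875, -151.4925537109375), (259.3995056152344, 194.29501342773438), 4.860817909240723)
score_line 0.57 [257.  171.6] [ 612.16129052 -130.75037031] bedxy 11.089496042308255 -183.17497365349558
tcp [ 618.74601508 -180.66202934   71.86191776] bedxy 13.562391821595686 -233.45834159898834 yaw 9.00308868033474 10.3667
```

```bash
python3 -m handwheel '[[0.6,2,0,0,0,0,1.3],[0.6,4,0,0,0,0,1.5],[0.6,6,0,0,0,0,1.5],[0.6,8,0,0,0,0,0],[0.6,8,0,0,0,0,0],[0.6,8,0,0,0,0,0],[0.6,4,0,0,0,0,0],[0.6,0,0,0,0,0,0]]'; python3 d.py w6.png
```

```text
time: 11.03
position: [0.6152, -0.1391, 0.0719]
ee_rot: [[-0.085, 0.996, 0.001], [0.996, 0.085, 0.001], [0.001, 0.001, -1.0]]
ft_force: [-0.2, 1.1, 6.4]
opening: 0.566
grip_force: 40.7
panel 0.71 [254. 149.] ((611.8505249023438, -99.29452514648438), (51.19270324707031, 160.6583251953125), 4.803494453430176) bedxy 13.357220452964519 -151.79943866330686
bed 0.87 ((582.281494140625, -127.5386962890625), (276.7110595703125, 218.8333740234375), 4.8093976974487305)
score_line 0.66 [253.9 172.6] [610.87416091 -89.37568106] bedxy 13.196874890917297 -141.83394600760448
tcp [ 615.21276353 -139.1213654    71.852055  ] bedxy 13.444801276785162 -191.76785347357804 yaw 4.832912234720194 11.2833
```

View pics/w6.png

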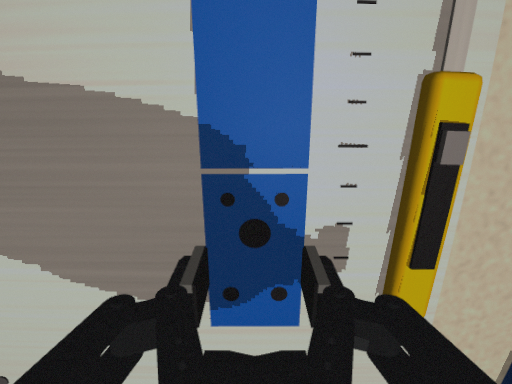

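The panel moves with the jaws and is square; the score line (row 171) is at bed y about -142. I'll keep sliding, more gently near the edge.

```bash
python3 -m handwheel '[[0.6,3,0,0,0,0,0],[0.6,7,0,0,0,0,0],[0.6,8,0,0,0,0,0],[0.6,8,0,0,0,0,0],[0.6,8,0,0,0,0,0],[0.6,8,0,0,0,0,0],[0.6,8,0,0,0,0,0],[0.6,7,0,0,0,0,0],[0.6,3,0,0,0,0,0],[0.6,0,0,0,0,0,0]]'; python3 -m handwheel '[[0.6,3,0,0,0,0,0],[0.6,7,0,0,0,0,0],[0.6,8,0,0,0,0,0],[0.6,8,0,0,0,0,0],[0.6,8,0,0,0,0,0],[0.6,8,0,0,0,0,0],[0.6,8,0,0,0,0,0],[0.6,7,0,0,0,0,0],[0.6,3,0,0,0,0,0],[0.6,0,0,0,0,0,0]]'; python3 d.py w7.png
```

```text
time: 12.12
position: [0.6101, -0.0792, 0.0718]
ee_rot: [[-0.084, 0.996, 0.001], [0.996, 0.084, 0.001], [0.001, 0.001, -1.0]]
ft_force: [-0.9, 0.2, 5.5]
opening: 0.567
grip_force: 40.8
time: 12.95
position: [0.6051, -0.0194, 0.0718]
ee_rot: [[-0.084, 0.996, 0.001], [0.996, 0.084, 0.001], [0.001, 0.001, -1.0]]
ft_force: [0.6, 1.2, 6.3]
opening: 0.572
grip_force: 40.8
panel 0.77 [253. 148.] ((601.7354736328125, 20.699237823486328), (51.29783248901367, 159.9788055419922), 4.810220718383789) bedxy 13.10829217083446 -31.380356086710567
bed 0.91 ((574.2704467773438, -32.81543731689453), (277.3243103027344, 167.8388214111328), 4.9898295402526855)
score_line 0.86 [256.5 170.9] [601.89860766  31.1798896 ] bedxy 14.129646618869453 -20.948313642265024
tcp [605.08962525 -19.42384846  71.85829263] bedxy 13.163539223217693 -71.64335813309084 yaw 4.822507454432326 13.2
```

View pics/w7.png

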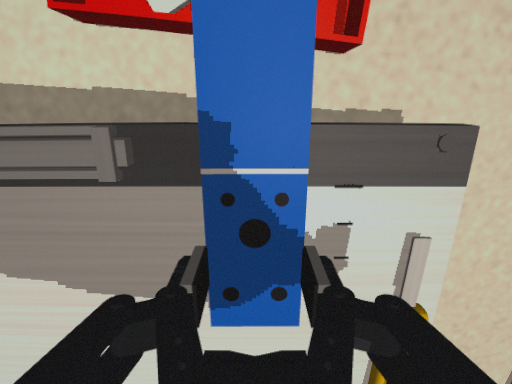

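The edge shows at row ~124 and the score line at row 171. I'll measure the gap between them directly in this picture.

```bash
cat > e.py <<'E'
from h import *
import sys
bo=np.array([586.1,50.9]); a=np.radians(4.7); ex=np.array([np.cos(a),np.sin(a)]); ey=np.array([-ex[1],ex[0]])
lo,hi=int(sys.argv[1]),int(sys.argv[2])
im=env.get_image("wrist"); g=cv2.GaussianBlur(cv2.cvtColor(im["image"],cv2.COLOR_BGR2GRAY),(3,3),0).astype(float)
def Y(c,r,z): d=atz(im,(c,r),z)[:2]*1000-bo; return np.array([d@ex,d@ey])
E=[]
for c in list(range(325,460,5)):
    d=np.diff(g[lo:hi,c]); k=np.argmin(d); E.append(Y(c,lo+k+.5,.06))
E=np.array(E); print("edge y",np.round(np.median(E[:,1]),2),E[:,1].std(),"slope",np.polyfit(*E.T,1)[0])
S=[]
w=im["image"].min(2).astype(float)
for c in range(212,298,4):
    col=w[155:190,c]; col=np.clip(col-np.median(col)-20,0,None)
    if col.sum(): S.append(Y(c,155+(col*np.arange(35)).sum()/col.sum(),.066))
S=np.array(S); print("score y",np.median(S[:,1]),S[:,1].std(),"slope",np.polyfit(*S.T,1)[0]); print("gap",np.median(E[:,1])-np.median(S[:,1]))
E
python3 e.py 110 145
```

```text
edge y 0.96 0.9811613604751747 slope -0.005456049405269118
score y -20.87665663068924 0.05088375623021721 slope 0.0003394838912312806
gap 21.836651385885514
```

```bash
python3 -m handwheel '[[0.6,2,0,0,0,0,0],[0.6,4,0,0,0,0,0],[0.6,4,0,0,0,0,0],[0.6,4,0,0,0,0,0],[0.6,2,0,0,0,0,0],[0.6,0,0,0,0,0,0],[0.6,0,0,0,0,0,0]]'; python3 e.py 150 172; python3 d.py w8.png
python3 - <<'E'
import cv2
i=cv2.imread('pics/w8.png')[130:215,100:480]; cv2.imwrite('pics/w8c.png',cv2.resize(i,None,fx=2.1,fy=2.1,interpolation=2)*1)
E
```

```text
time: 13.83
position: [0.6038, -0.0043, 0.0718]
ee_rot: [[-0.083, 0.997, 0.001], [0.997, 0.083, 0.0], [0.0, 0.001, -1.0]]
ft_force: [-0.4, -1.2, 6.0]
opening: 0.574
grip_force: 40.8
edge y 2.11 0.15977251675800483 slope -0.005235436011333669
score y -5.704473478068997 0.058239682653038714 slope 0.003903393073016839
gap 7.815062897610235
panel 0.93 [253. 150.] ((600.3780517578125, 35.78236389160156), (50.60409927368164, 160.13906860351562), 4.926051616668701) bedxy 12.991323636025077 -16.2367236131179
bed 0.81 ((573.556640625, -24.91950225830078), (277.18170166015625, 153.68136596679688), 4.879620552062988)
score_line 0.67 [255.8 171.2] [600.32832857  46.1242518 ] bedxy 13.789166517198044 -5.9255372338183605
tcp [603.78520759  -4.32854195  71.86268928] bedxy 13.10039471966786 -56.49192926557363 yaw 4.779209836634561 14.1333
```

View pics/w8c.png

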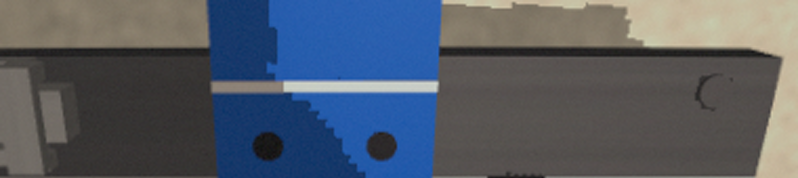

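In the crop, the black strip (crop rows 48-56) is the bed's front face; the true breaking edge is its lower boundary, black to grey. I'll re-measure on that transition.

```bash
sed -i 's/argmin/argmax/' e.py; python3 e.py 150 164; python3 e.py 152 166
```

```text
edge y -0.02 0.09717441844035267 slope 0.005074866431264761
score y -5.708903612387584 0.0554338311902018 slope 0.0037149047695943034
gap 5.687969925710657
edge y -0.02 0.0971657115758179 slope 0.005074392543813187
score y -5.706445846096155 0.05584136188768219 slope 0.00370936830362482
gap 5.685624206707406
```

The gap is 5.7 mm and the panel is square. By my estimate the fingertips clear the bed by only about 0.5 mm, so they might take the press. I'll slide back to a stable spot, open a little, find bed contact again, and regrip slightly higher.

```bash
python3 -m handwheel '[[0.6,-3,0,0,0,0,0],[0.6,-7,0,0,0,0,0],[0.6,-8,0,0,0,0,0],[0.6,-8,0,0,0,0,0],[0.6,-8,0,0,0,0,0],[0.6,-8,0,0,0,0,0],[0.6,-3,0,0,0,0,0],[0.6,0,0,0,0,0,0]]' | grep -v rot; python3 -m handwheel '[[0.34,0,0,0,0,0,0],[0.34,0,0,0,0,0,0],[0.34,0,0,0,0,0,0],[0.34,0,0,0,0,0,0]]'| grep -v rot; for i in 1 2 3 4; do python3 -m handwheel '[[0.34,0,0,0.7,0,0,0],[0.34,0,0,0,0,0,0]]' | egrep 'pos|ft_f'; done
```

```text
time: 14.9
position: [0.6076, -0.0494, 0.0719]
ft_force: [0.5, -1.5, 6.6]
opening: 0.571
grip_force: 40.8
time: 15.23
position: [0.6069, -0.0496, 0.0712]
ft_force: [0.2, -0.3, -1.0]
opening: 0.66
grip_force: 0.0
position: [0.6071, -0.05, 0.0706]
ft_force: [0.3, -0.5, -0.0]
position: [0.6072, -0.0501, 0.0701]
ft_force: [-0.4, 0.5, -0.1]
position: [0.6073, -0.0501, 0.0699]
ft_force: [-1.7, 0.2, 5.3]
position: [0.6073, -0.0501, 0.0698]
ft_force: [-5.2, 0.6, 11.5]
```

```bash
python3 -m handwheel '[[0.34,0,0,-5.1,0,0,0],[0.34,0,0,0,0,0,0],[0.34,0,0,0,0,0,0],[0.6,0,0,0,0,0,0],[0.6,0,0,0,0,0,0],[0.6,0,0,0,0,0,0],[0.6,0,0,0,0,0,0],[0.6,0,0,0,0,0,0]]' 50 | grep -v rot; python3 -m handwheel '[[0.6,0,0,0.8,0,0,0],[0.6,0,0,0,0,0,0],[0.6,0,0,0,0,0,0]]' | grep -v rot; python3 d.py w9.png
```

```text
time: 16.57
position: [0.6074, -0.0502, 0.0744]
ft_force: [-2.5, 1.1, 7.5]
opening: 0.556
grip_force: 50.1
time: 16.82
position: [0.6075, -0.0502, 0.0743]
ft_force: [-5.1, 0.5, 15.7]
opening: 0.562
grip_force: 51.1
panel 0.92 [254. 149.] ((603.97705078125, -9.400115966796875), (50.641578674316406, 159.97938537597656), 4.649190902709961) bedxy 12.876035602100462 -61.56216888169213
bed 0.8 ((574.1930541992188, -50.421844482421875), (279.6695861816406, 202.22938537597656), 4.5236992835998535)
score_line 0.88 [253.8 169.6] [6.03154264e+02 3.98628538e-01] bedxy 12.858910297656568 -51.72895586337503
tcp [607.44906919 -50.16454208  74.28401706] bedxy 12.996202672349911 -102.47401201167959 yaw 4.69351574585262 17.0667
```

The panel is gripped with the tips about 2.5 mm clear, so the 15 N press now goes through the panel. I'll slide it out again.

```bash
python3 -m handwheel '[[0.6,3,0,0,0,0,0],[0.6,6,0,0,0,0,0],[0.6,7,0,0,0,0,0],[0.6,7,0,0,0,0,0],[0.6,7,0,0,0,0,0],[0.6,7,0,0,0,0,0],[0.6,6,0,0,0,0,0],[0.6,3,0,0,0,0,0],[0.6,0,0,0,0,0,0],[0.6,0,0,0,0,0,0]]' | grep -v rot; python3 e.py 150 164; python3 d.py w10.png
```

```text
time: 17.9
position: [0.6049, -0.005, 0.0743]
ft_force: [0.2, -2.4, 11.7]
opening: 0.555
grip_force: 50.6
edge y 0.09 0.06302825790532902 slope 0.0031940750371938
score y -5.793765705035571 0.042424820138875066 slope 0.0022522882198342748
gap 5.887802502522307
panel 0.9 [254. 147.] ((601.5107421875, 35.47776794433594), (51.12375259399414, 160.64356994628906), 4.767973899841309) bedxy 14.095247128288927 -16.63310628658419
bed 0.92 ((572.5538330078125, -26.693695068359375), (278.8206481933594, 156.54364013671875), 4.9500412940979)
score_line 0.55 [255.8 170.7] [601.56221586  45.12660009] bedxy 14.937158632292153 -7.020937104089394
tcp [604.85930244  -4.97343141  74.32853066] bedxy 14.118036523202306 -57.22265993693425 yaw 4.67166845114585 18.2
```

```bash
python3 -m handwheel '[[0.6,1.5,0,0,0,0,0],[0.6,2,0,0,0,0,0],[0.6,1.5,0,0,0,0,0],[0.6,1,0,0.3,0,0,0],[0.6,0,0,0,0,0,0],[0.6,0,0,0,0,0,0],[0.6,0,0,0,0,0,0],[0.6,0,0,0,0,0,0]]' | grep -v rot; python3 e.py 157 169; python3 d.py w11.png
python3 - <<'E'
import cv2
i=cv2.imread('pics/w11.png'); cv2.imwrite('pics/w11c.png',cv2.resize(i[100:340,80:480],None,fx=2,fy=2,interpolation=2))
E
```

```text
time: 18.87
position: [0.6046, -0.0007, 0.0743]
ft_force: [-0.3, -6.3, 13.8]
opening: 0.558
grip_force: 50.9
edge y -0.18 0.25714426256876743 slope 0.0067956314287965286
score y -1.6431181742109222 0.04601071973384551 slope -0.000489905582946334
gap 1.4659308289290125
panel 0.96 [254. 149.] ((601.396728515625, 39.68650436401367), (51.24318313598633, 160.61045837402344), 4.708003044128418) bedxy 14.326474425735228 -12.4291801092338
bed 0.95 ((572.2223510742188, -23.35083770751953), (279.9560852050781, 152.92080688476562), 5.277842998504639)
score_line 0.84 [249.9 170.9] [598.56030701  49.0748935 ] bedxy 12.268861310198979 -2.8399483427550907
tcp [604.56092889  -0.71605259  74.3237691 ] bedxy 14.169509555970421 -52.955148754049375 yaw 4.595030768831354 19.1667
```

View pics/w11c.png

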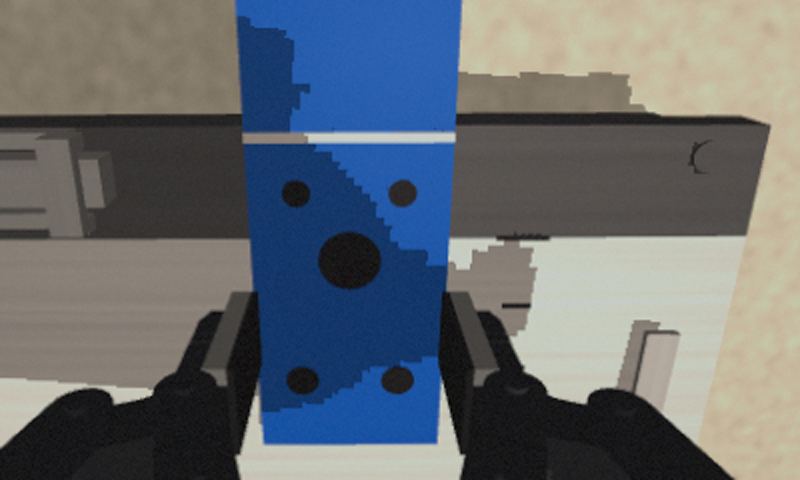

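The score line (crop row 137) is just short of the edge (crop row ~125), by 1.6 mm. The panel is square, the knife and tongue are clear, and the last bit lagged because of friction. One more small push.

```bash
python3 -m handwheel '[[0.6,1,0,0,0,0,0],[0.6,0.7,0,0,0,0,0],[0.6,0,0,0,0,0,0],[0.6,0,0,0,0,0,0],[0.6,0,0,0,0,0,0],[0.6,0,0,0,0,0,0],[0.6,0,0,0,0,0,0],[0.6,0,0,0,0,0,0]]' | grep -v rot; python3 e.py 159 169; python3 d.py w12.png
```

```text
time: 19.83
position: [0.6045, 0.001, 0.0743]
ft_force: [0.2, -6.7, 13.4]
opening: 0.555
grip_force: 50.9
edge y -0.05 0.010221796161155948 slope 0.00014700905330685887
score y 0.012100781470761046 0.03288041388835095 slope -0.0005005496071993391
gap -0.0601363833384328
panel 0.59 [255. 148.] ((601.0557861328125, 41.27573776245117), (50.90349197387695, 160.6044921875), 4.587793350219727) bedxy 14.116897914806485 -10.817354377594675
bed 0.57 ((572.346923828125, -22.687362670898438), (278.9469299316406, 152.87982177734375), 4.854429721832275)
score_line 0.79 [254.  169.6] [600.39511214  51.51203651] bedxy 14.297192565974514 -0.5613416968477707
tcp [604.50405959   0.93515943  74.33183008] bedxy 14.248129333586855 -51.30482933580396 yaw 4.590717081576117 20.1333
```

```bash
python3 -m handwheel '[[0.6,-0.4,0,0,0,0,0],[0.6,0,0,0,0,0,0],[0.6,0,0,0,0,0,0],[0.6,0,0,0,0,0,0],[0.6,0,0,0,0,0,0]]' | grep -v rot; python3 e.py 159 169; python3 -c "
from station import env
print(env.sign_off())"
```

```text
time: 20.55
position: [0.6045, 0.0009, 0.0743]
ft_force: [-0.8, -5.5, 13.5]
opening: 0.565
grip_force: 50.9
edge y -0.05 0.012357381399321306 slope 0.0003842961671295478
score y 0.011784389439288653 0.03727204332166726 slope -0.00025718255621604003
gap -0.06322033556733801
the job is handed in; nothing more can be done
None
```

I handed the job in (no verdict came back): the stop slide is at its end stop, the score line measured within about 0.1 mm of the breaking edge and square to it, and the arm is still gripping the drilled part and pressing it down with about 13 N.

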